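# Bring the squeeze bottle round on the condiment carousel

### The job

Turn the condiment carousel by pushing at the notches in its rim with the fingertips until the tall squeeze bottle has come round to the pan of empty ramekins beside it and squarely faces the middle ramekin, and leave it standing still there. Push steadily rather than giving it a fast spin, so that nothing on it slides or topples. Do not touch anything that stands on the carousel, and do not shift the pan.

Things in the scene. Friction and masses are not known exactly. Their poses are not given: they have to be found in the camera images.
- stand: Fixed round steel foot of the carousel, 170 mm across at the counter and 90 mm across above 14 mm height, 30 mm high. Origin on the carousel's turning axis at counter height, z up. Its -x axis points to the carousel's front, exactly at the middle of the pan of ramekins.
- carousel: Turning wooden deck of the carousel, a disc 298 mm across and 20 mm thick (underside 30 mm, top 50 mm above the counter), with four finger notches in its rim. Turns either way without stops about its upright axis; bearing drag is about 1 N at the rim, so it stops almost at once when not pushed. Nothing on it is fastened. Origin on the axis at the underside, z up; turns with the deck.
- notch (a point): Bottom of one finger notch, 125 mm from the deck's axis, 40 mm above the counter. The four notches lie at 45, 135, 225 and 315 degrees from the deck's x axis (this one at 45), are 24 mm deep, 39 mm wide at the bottom, 53 mm at the mouth, and open outwards, up and down. Nothing stands beside them: the things on the deck stand at 0, 90, 180 and 270 degrees.
- bottle: The tall white plastic squeeze bottle with a pointed nozzle, 55 mm in diameter and 200 mm high, the only tall thing on the carousel. It stands loose on the deck 80 mm from the axis, on the deck's -x side. Origin at the centre of its underside, z up.
- shaker: Steel shaker with a perforated top, 66 mm in diameter, 93 mm high, loose on the deck 80 mm from the axis. It, the dish and the jar stand on the deck's +x, +y and -y sides in any order. Origin at the centre of its underside, z up.
- dish: Empty white ramekin, 74 mm in diameter, 42 mm high, loose on the deck 80 mm from the axis. Origin at the centre of its underside, z up.
- jar: Squat closed glass jar with a metal lid, 68 mm in diameter, 61 mm high, loose on the deck 80 mm from the axis. Origin at the centre of its underside, z up.
- pan: Narrow steel pan, 120 mm by 295 mm (long side along its y axis), rim 20 mm high, with three empty white ramekins in a row along it (74 mm in diameter, tops 45 mm above the counter). It lies loose on the counter at the carousel's front, its middle 270 mm from the carousel's axis, its long side towards the carousel. Origin at the centre of its underside, z up.
There are look-alikes about, which are no part of the job. What is shaped like the jar but red or turquoise is not meant.

How it is judged:
By the outcome, as a careful person would: the job done as asked, in the order asked, and still so for the second after the job is handed in, with the robot touching nothing.
It also fails if it takes over 61 s, if anything falls off the work surface, if the arm or the gripper's body presses on something with over 40 N, if the wrist force passes 120 N, or if a joint passes its speed limit or range.

### The arm

A 7-joint arm with a two-finger parallel gripper is mounted at the origin on the work surface. World frame = base frame: x ahead of the robot, y to its left, z up, the work surface at z = 0. Lengths are in m, angles in rad, forces in N, time in s.
With the tool pointing down it reaches from about 0.35 to 0.9 m from the base axis. Payload 8.1 kg.
Tool frame: the origin (TCP) lies at the very end of the fingers, on their centre line; the grasp point (between the pads) lies grip_point_offset behind it (grip_point_offset is the distance from the TCP to the grasp point, in m); z points along the fingers, y is the direction in which the jaws open and shut (so a half turn about z gives the same grasp; the last joint's range is limited). The gripper opens to 92 mm and grips with 3 to 60 N. Pads are 19 mm wide; open, the fingers measure 130 mm over their backs; the gripper's body (75 mm by 190 mm) begins 47 mm behind the grasp point.
Start: joints at [1.217, 0.434, 0.025, 1.573, -0.012, 1.134, -0.075], TCP at [0.155, -0.605, 0.227] pointing down, gripper open.
Joint ranges: [-2.62, 2.62], [-0.44, 2.09], [-1.27, 1.32], [0.08, 2.57], [-1.32, 4.46], [0.12, 2], [-2.74, 2.74]. Speed limits (rad/s): [2.22, 2.22, 3.01, 3.01, 3.14, 3.14, 3.14].

### API

Orientations are given as a rotation vector (axis times angle).
In Python, from cell import * gives the robot as it stands.
- The arm moves only by the tool drive_tool, never from a script. Its argument "increments" is a list of rows, each an object of numbers: "grip": the gripper's target within -1 to 1 (shut at 1, half-way at 0, fully open at -1); "tx", "ty", "tz": the shift along the world's x, y, z normalised to -1 to 1, where 1 is 400 mm; "turn": the turn about the world's z normalised to -1 to 1, where 1 is 60 degrees. In form: [{"grip": .., "tx": .., "ty": .., "tz": .., "turn": ..}, ...]. A call has 1 to 20 rows; each row is the pose to reach, as a shift and turn from the pose measured when the call began; what a row does not reach only later rows make up. A row lasts 1/10 s, in which the tool goes at most 50 mm and 8.59 degrees, less where a joint would pass 70% of its speed; a pose out of reach is approached as far as the arm can. A call with a number of a shift or a turn outside -1 to 1 is refused whole. A call with a gripper value outside its range is refused whole. The fingers move at their own pace and stop on an object; "newtons" is the grip in N (left out, the last holds). Time passes only in rows, so rows that repeat a pose let the fingers close. It gives the time, the measured TCP pose, the force and the opening at its end, in the units of the state.
- observe(): the state, without advancing time (a new reading comes with each control period).
- get_image(name): name is "scene" or "top" or "wrist"; returns the picture (384x512x3 uint8, red, green, blue); there is no depth.
- camera_info(name): a dict with "fx", "fy", "cx", "cy" (pixels), "eye" and "rotation" of the camera in the world; the wrist camera has in their place "hand_eye" (4x4, takes a point from camera to tool coordinates, whose origin is the TCP and whose axes are the flange's). Camera axes: x right, y down, z forward; pixel columns grow to the right and rows downward; lengths in m; the calibration is good to about 2 mm. The wrist camera is an equidistant fisheye: a pixel r from the principal point sees the ray r / f radians off the axis. A picture is of the moment at which its call begins: read the wrist's pose just before it. camera_info takes no time and is no camera call.
- sign_off(): hands the job in, once; it reports no verdict.
The state is a dict: "clock": time; "joints": joint angles; "dq": joint speeds; "joint_efforts": joint torques, N m; "position": TCP position; "ee_rot": TCP orientation; "force": force on the tool from outside, world axes, zero at the start; "ft_torque": the same for the moment, N m; "width": opening from 0.0 (shut) to 1.0 (fully open).
Only numpy, scipy, OpenCV 4.12 (cv2) and the standard library are available. Lean on these libraries where they do the work, as an engineer would, in place of code of your own. Each camera call takes 0.05 s, during which the arm holds its last target. There are 200 camera calls.

## Working session

There is one attempt and no reset: what is moved stays moved. The work goes in short steps, Python scripts to look and compute and a tool call to move; the robot and the scene stay as the last step left them, time stands still between calls to the robot, and variables do not carry over. Pictures are saved under pics/ and viewed, about 8 in all and at most 12, crops included, and the job is handed in when it is done.

Besides the shell and the picture viewer there is one more tool, called after ">>>" by a JSON object that holds its "op" and its "data", one argument or row to a line. drive_tool: Moves the arm, as the interface text tells. Its arguments: {"type":"object","properties":{"increments":{"type":"array","items":{"type":"object","properties":{"grip":{"type":"number"},"tx":{"type":"number"},"ty":{"type":"number"},"tz":{"type":"number"},"turn":{"type":"number"}}}},"newtons":{"type":"number"}},"required":["increments"]}

```bash
mkdir -p pics
python3 - <<'E'
from cell import *
import cv2,numpy as np
print(observe())
for n in("scene","top"):
    im=get_image(n); cv2.imwrite(f"pics/{n}0.png",im[:,:,::-1]); print(n,camera_info(n))
a=cv2.imread("pics/scene0.png");b=cv2.imread("pics/top0.png")
E
```

```text
{'clock': 0.0, 'joints': array([ 1.21735676,  0.43527235,  0.02494251,  1.5741272 , -0.01159477,
        1.1340205 , -0.0751411 ]), 'dq': array([-6.77756144e-04, -1.12920844e-03,  9.85086898e-04, -1.00672966e-03,
       -2.97249992e-04, -7.52590623e-06, -8.63730766e-04]), 'joint_efforts': array([ 9.28384070e-04, -6.67837501e+01,  9.85573791e-01, -3.14466083e+01,
       -6.04908471e-02,  4.26350115e-02,  1.75963023e-04]), 'position': array([ 0.15495911, -0.60492713,  0.22590233]), 'ee_rot': array([-3.11529989e+00, -3.92653154e-01,  5.54375712e-04]), 'force': array([ 0.03960496,  0.60160866, -0.01163182]), 'ft_torque': array([-0.02515155, -0.00901998,  0.0030661 ]), 'width': 1.0007535102928857}
scene {'fx': 427.98030177533735, 'fy': 427.98030177533735, 'cx': 257.50021055167196, 'cy': 186.64169819897486, 'eye': array([1.02963045, 0.70127642, 0.66493529]), 'rotation': array([-0.79798289, -2.44848101,  1.20598236])}
top {'fx': 486.012762350362, 'fy': 486.012762350362, 'cx': 258.5850711546356, 'cy': 193.83619739063315, 'eye': array([0.35498928, 0.07203944, 1.05973445]), 'rotation': array([-2.13818737,  2.11455   , -0.15640554])}
```

View pics/top0.png

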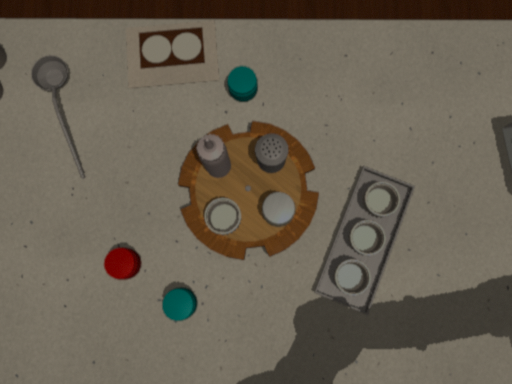

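View pics/scene0.png

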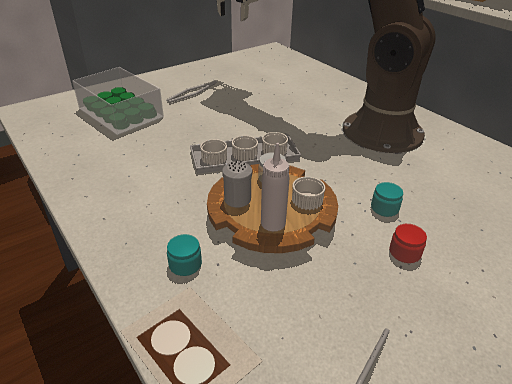

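Top view: bottle at (212,155), shaker (271,150), dish (223,215), jar (278,208), deck centre about (248,190), and pan with middle ramekin at (366,237). Look-alikes are the red jar (122,263) and the turquoise jars (242,84) and (179,304). They're all on the counter, so not ours.

```bash
cat > h.py <<'E'
from cell import *
import cv2,numpy as np
from scipy.spatial.transform import Rotation as R
def cast(n,px,z):
    c=camera_info(n);px=np.atleast_2d(px).astype(float)
    d=np.c_[(px[:,0]-c['cx'])/c['fx'],(px[:,1]-c['cy'])/c['fy'],np.ones(len(px))]@R.from_rotvec(c['rotation']).as_matrix().T
    return c['eye']+d*((z-c['eye'][2])/d[:,2])[:,None]
def proj(n,P):
    c=camera_info(n);q=(np.atleast_2d(P)-c['eye'])@R.from_rotvec(c['rotation']).as_matrix()
    return np.c_[c['cx']+c['fx']*q[:,0]/q[:,2],c['cy']+c['fy']*q[:,1]/q[:,2]]
def deckmask(im):
    h=cv2.cvtColor(im,cv2.COLOR_RGB2HSV)
    m=((h[...,0]>8)&(h[...,0]<22)&(h[...,1]>110)&(h[...,2]>70)).astype(np.uint8)
    n,l,s,_=cv2.connectedComponentsWithStats(m)
    m[:100]=0
    n,l,s,_=cv2.connectedComponentsWithStats(m)
    return (l==1+s[1:,4].argmax()).astype(np.uint8)
def white(im,roi):
    x0,y0,x1,y1=roi
    return im[y0:y1,x0:x1]
E
python3 - <<'E'
from h import *
im=cv2.cvtColor(cv2.imread("pics/top0.png"),cv2.COLOR_BGR2RGB)
m=deckmask(im)
ct=max(cv2.findContours(m,0,1)[0],key=cv2.contourArea)[:,0]
w=cast("top",ct,0.05)[:,:2]
hull=cv2.convexHull(w.astype(np.float32))[:,0]
# robust circle fit
from scipy.optimize import least_squares
f=lambda p:np.hypot(*(w-p[:2]).T)-.149
s=least_squares(f,w.mean(0),loss='soft_l1',f_scale=.001);c=s.x
print("centre",c,"hullfit",least_squares(lambda p:np.hypot(*(hull-p[:2]).T)-p[2],[*c,.149],loss='soft_l1',f_scale=.002).x)
th=np.radians(np.arange(0,360,1))
# radial profile at r=.138 z=.05: notches
p=proj("top",np.c_[c[0]+.140*np.cos(th),c[1]+.140*np.sin(th),0*th+.05]).round().astype(int)
v=m[p[:,1],p[:,0]]
e=np.flatnonzero(np.diff(np.r_[v[-1],v].astype(int)));print("edges deg",e)
for n,q,z in(("bottleTop",(207,139),.25),("shaker",(271,150),.14),("jar",(278,208),.11),("dish",(223,215),.09)):
    x=cast("top",q,z)[0,:2]; d=x-c; print(n,x.round(3),np.hypot(*d).round(3),np.degrees(np.arctan2(d[1],d[0])).round(1))
# pan corners & ramekins
for q,z in(((363,167),.02),((412,186),.02),((366,310),.02),((314,290),.02)): print(cast("top",q,z)[0].round(4))
for q in((381,199),(366,237),(351,276)):
    x=cast("top",q,.045)[0,:2];d=x-c;print("ram",x.round(4),np.hypot(*d).round(4),np.degrees(np.arctan2(d[1],d[0])).round(2))
print("base px",proj("top",[[0,0,0],[.1,0,0],[0,.1,0]]).round())
o=cv2.resize(im[90:320,150:430],None,fx=2.8,fy=2.5,interpolation=cv2.INTER_CUBIC)
cv2.imwrite("pics/crop1.png",o[:,:,::-1])
E
```

```text
centre [0.53424977 0.11398123] hullfit [0.53550239 0.11538445 0.14832919]
edges deg [ 18  33  58  87 108 178 198 269 288 359]
bottleTop [0.585 0.178] 0.082 51.6
shaker [0.595 0.067] 0.077 -37.4
jar [0.486 0.052] 0.078 -128.2
dish [0.473 0.162] 0.078 141.6
[ 0.5902 -0.1343  0.02  ]
[ 0.549  -0.2389  0.02  ]
[ 0.2861 -0.1336  0.02  ]
[ 0.3255 -0.026   0.02  ]
ram [ 0.5159 -0.1655] 0.28 -93.75
ram [ 0.4357 -0.1321] 0.2651 -111.82
ram [ 0.3554 -0.0996] 0.2786 -129.95
base px [[301. 453.]
 [301. 401.]
 [252. 452.]]
```

View pics/crop1.png

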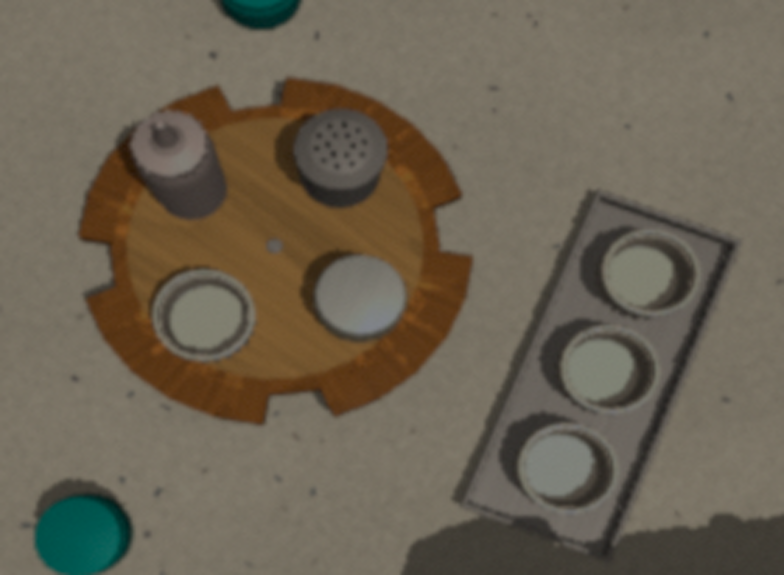

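>>> {"op": "drive_tool", "data": {
  "increments": [
    {"grip": 1, "tx": 0.06, "ty": 0.08, "tz": 0, "turn": 0.08},
    {"grip": 1, "tx": 0.12, "ty": 0.16, "tz": 0, "turn": 0.18},
    {"grip": 1, "tx": 0.18, "ty": 0.24, "tz": 0, "turn": 0.28},
    {"grip": 1, "tx": 0.24, "ty": 0.32, "tz": 0, "turn": 0.38},
    {"grip": 1, "tx": 0.3, "ty": 0.4, "tz": 0, "turn": 0.48},
    {"grip": 1, "tx": 0.36, "ty": 0.48, "tz": 0, "turn": 0.58},
    {"grip": 1, "tx": 0.42, "ty": 0.56, "tz": 0, "turn": 0.68},
    {"grip": 1, "tx": 0.5, "ty": 0.66, "tz": 0, "turn": 0.7},
    {"grip": 1, "tx": 0.5, "ty": 0.66, "tz": 0, "turn": 0.7},
    {"grip": 1, "tx": 0.5, "ty": 0.66, "tz": 0, "turn": 0.7}
  ],
  "newtons": 10
}}

```text
clock: 1.1
position: [0.3556, -0.3399, 0.2259]
ee_rot: [-2.765, -1.487, 0.001]
force: [-0.8, -0.7, 0.2]
width: 0.18
```

```bash
cat >> h.py <<'E'
C=np.array([.535,.115])
def yang(s): y=R.from_rotvec(s['ee_rot']).as_matrix()[:,1]; return np.degrees(np.arctan2(y[1],y[0]))
def goto(phi,r,z,s=None,c=C):
    "increments to reach tool at notch angle phi, radius r"
    s=s or observe();a=np.radians(phi);t=np.r_[c+r*np.array([np.cos(a),np.sin(a)]),z]
    turn=(phi+90-yang(s)+90)%180-90
    return [round(float(v),4) for v in (*((t-s['position'])/.4),turn/60)]
E
python3 - <<'E'
from h import *
s=observe();print(s['clock'],s['position'],yang(s),s['joints'].round(2),s['force'])
print(cast("top",[[247.9,188]],.05), "goto",goto(-81.5,.19,.1),goto(-81.5,.19,.03))
E
```

```text
1.1 [ 0.35561034 -0.33985428  0.22592196] -33.45779360402902 [ 0.88  0.24 -0.27  1.87  0.07  1.04 -0.01] [-0.77450807 -0.72784453  0.23041231]
[[0.53592681 0.11488725 0.05      ]] goto [0.5187, 0.6674, -0.3148, 0.6993] [0.5187, 0.6674, -0.4898, 0.6993]
```

>>> {"op": "drive_tool", "data": {
  "increments": [
    {"grip": 1, "tx": 0.06, "ty": 0.08, "tz": 0, "turn": 0.08},
    {"grip": 1, "tx": 0.12, "ty": 0.16, "tz": 0, "turn": 0.18},
    {"grip": 1, "tx": 0.18, "ty": 0.24, "tz": 0, "turn": 0.28},
    {"grip": 1, "tx": 0.24, "ty": 0.32, "tz": 0, "turn": 0.38},
    {"grip": 1, "tx": 0.3, "ty": 0.4, "tz": 0, "turn": 0.48},
    {"grip": 1, "tx": 0.38, "ty": 0.48, "tz": 0, "turn": 0.58},
    {"grip": 1, "tx": 0.46, "ty": 0.58, "tz": 0, "turn": 0.68},
    {"grip": 1, "tx": 0.519, "ty": 0.667, "tz": 0, "turn": 0.7},
    {"grip": 1, "tx": 0.519, "ty": 0.667, "tz": -0.1, "turn": 0.7},
    {"grip": 1, "tx": 0.519, "ty": 0.667, "tz": -0.2, "turn": 0.7},
    {"grip": 1, "tx": 0.519, "ty": 0.667, "tz": -0.3, "turn": 0.7},
    {"grip": 1, "tx": 0.519, "ty": 0.667, "tz": -0.4, "turn": 0.7},
    {"grip": 1, "tx": 0.519, "ty": 0.667, "tz": -0.49, "turn": 0.7},
    {"grip": 1, "tx": 0.519, "ty": 0.667, "tz": -0.49, "turn": 0.7},
    {"grip": 1, "tx": 0.519, "ty": 0.667, "tz": -0.49, "turn": 0.7}
  ]
}}

```text
clock: 2.6
position: [0.563, -0.0741, 0.03]
ee_rot: [-2.05, -2.378, 0.004]
force: [-0.2, 0.1, -0.3]
width: 0.003
```

Run:
```python
from h import *
s=observe();print(s['clock'],s['position'],yang(s),s['width'],s['force'])
for n in("scene","top"): cv2.imwrite(f"pics/{n}1.png",get_image(n)[:,:,::-1])
i=get_image("wrist");cv2.imwrite("pics/wrist1.png",i[:,:,::-1])
a=cv2.imread("pics/top1.png")[90:290,160:430];a=cv2.resize(a,(540,400));b=cv2.imread("pics/wrist1.png")[:,:];b=cv2.resize(b,(260,195))
c=cv2.resize(cv2.imread("pics/scene1.png")[110:280,170:380],(260,205))
cv2.imwrite("pics/m1.png",np.hstack([a,np.vstack([b,c])]))
print(goto(-81.5,.145,.03))
```

```text
2.6 [ 0.56295226 -0.07414952  0.02999035] 8.46049668975431 0.002754631311242626 [-0.23039258  0.10587171 -0.26863746]
[-0.0208, 0.1129, -0.005, 0.0001]
```

View pics/m1.png

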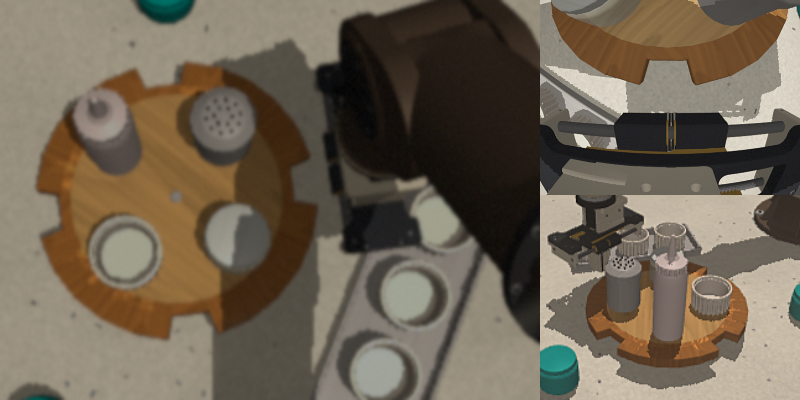

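Wrist view: the notch (670,70) lies straight ahead of the closed fingers (672,130). The notch is clear, so I'm moving in radially.

>>> {"op": "drive_tool", "data": {
  "increments": [
    {"grip": 1, "tx": -0.004, "ty": 0.02, "tz": 0, "turn": 0},
    {"grip": 1, "tx": -0.008, "ty": 0.045, "tz": 0, "turn": 0},
    {"grip": 1, "tx": -0.012, "ty": 0.07, "tz": 0, "turn": 0},
    {"grip": 1, "tx": -0.017, "ty": 0.09, "tz": 0, "turn": 0},
    {"grip": 1, "tx": -0.02, "ty": 0.11, "tz": 0, "turn": 0},
    {"grip": 1, "tx": -0.021, "ty": 0.113, "tz": 0, "turn": 0},
    {"grip": 1, "tx": -0.021, "ty": 0.113, "tz": 0, "turn": 0}
  ]
}}

```text
clock: 3.45
position: [0.5562, -0.028, 0.0319]
ee_rot: [2.049, 2.379, 0.0]
force: [-0.3, -0.0, 0.2]
width: 0.004
```

```bash
cat >> h.py <<'E'
def stroke(p0,p1,step,r=.145,z=.03):
    s=observe();print(s['clock'],s['position'],yang(s),s['force'].round(1))
    P=list(np.arange(p0-step,p1-1e-6,-step))
    print(",".join('{"grip":1,"tx":%.3f,"ty":%.3f,"tz":%.3f,"turn":%.3f}'%tuple(goto(p,r,z,s)) for p in P))
E
python3 - <<'E'
from h import *
stroke(-81.5,-111.5,2)
E
```

```text
3.45 [ 0.5562421  -0.02801639  0.03193239] 8.537933574466642 [-0.3 -0.   0.2]
{"grip":1,"tx":-0.012,"ty":-0.003,"tz":-0.005,"turn":-0.034},{"grip":1,"tx":-0.025,"ty":-0.004,"tz":-0.005,"turn":-0.067},{"grip":1,"tx":-0.037,"ty":-0.005,"tz":-0.005,"turn":-0.101},{"grip":1,"tx":-0.050,"ty":-0.005,"tz":-0.005,"turn":-0.134},{"grip":1,"tx":-0.063,"ty":-0.005,"tz":-0.005,"turn":-0.167},{"grip":1,"tx":-0.075,"ty":-0.004,"tz":-0.005,"turn":-0.201},{"grip":1,"tx":-0.088,"ty":-0.003,"tz":-0.005,"turn":-0.234},{"grip":1,"tx":-0.100,"ty":-0.002,"tz":-0.005,"turn":-0.267},{"grip":1,"tx":-0.113,"ty":0.000,"tz":-0.005,"turn":-0.301},{"grip":1,"tx":-0.125,"ty":0.002,"tz":-0.005,"turn":-0.334},{"grip":1,"tx":-0.138,"ty":0.005,"tz":-0.005,"turn":-0.367},{"grip":1,"tx":-0.150,"ty":0.008,"tz":-0.005,"turn":-0.401},{"grip":1,"tx":-0.162,"ty":0.012,"tz":-0.005,"turn":-0.434},{"grip":1,"tx":-0.174,"ty":0.016,"tz":-0.005,"turn":-0.467},{"grip":1,"tx":-0.186,"ty":0.020,"tz":-0.005,"turn":-0.501}
```

>>> {"op": "drive_tool", "data": {
  "increments": [
    {"grip": 1, "tx": -0.006, "ty": -0.002, "tz": -0.003, "turn": -0.017},
    {"grip": 1, "tx": -0.012, "ty": -0.003, "tz": -0.005, "turn": -0.034},
    {"grip": 1, "tx": -0.025, "ty": -0.004, "tz": -0.005, "turn": -0.067},
    {"grip": 1, "tx": -0.037, "ty": -0.005, "tz": -0.005, "turn": -0.1},
    {"grip": 1, "tx": -0.05, "ty": -0.005, "tz": -0.005, "turn": -0.134},
    {"grip": 1, "tx": -0.063, "ty": -0.005, "tz": -0.005, "turn": -0.167},
    {"grip": 1, "tx": -0.075, "ty": -0.004, "tz": -0.005, "turn": -0.2},
    {"grip": 1, "tx": -0.088, "ty": -0.003, "tz": -0.005, "turn": -0.234},
    {"grip": 1, "tx": -0.1, "ty": -0.002, "tz": -0.005, "turn": -0.267},
    {"grip": 1, "tx": -0.113, "ty": 0, "tz": -0.005, "turn": -0.3},
    {"grip": 1, "tx": -0.125, "ty": 0.002, "tz": -0.005, "turn": -0.334},
    {"grip": 1, "tx": -0.138, "ty": 0.005, "tz": -0.005, "turn": -0.367},
    {"grip": 1, "tx": -0.15, "ty": 0.008, "tz": -0.005, "turn": -0.4},
    {"grip": 1, "tx": -0.162, "ty": 0.012, "tz": -0.005, "turn": -0.434},
    {"grip": 1, "tx": -0.174, "ty": 0.016, "tz": -0.005, "turn": -0.467},
    {"grip": 1, "tx": -0.186, "ty": 0.02, "tz": -0.005, "turn": -0.5}
  ]
}}

```text
clock: 5.05
position: [0.4814, -0.0201, 0.03]
ee_rot: [2.598, 1.764, -0.0]
force: [-0.3, -0.7, -0.7]
width: 0.008
```

Run:
```python
from h import *
stroke(-111.5,-146.5,2)
i=get_image("top");w=get_image("wrist")
cv2.imwrite("pics/m2.png",np.hstack([cv2.resize(i[90:290,160:430],(540,400)),cv2.resize(w,(260,400))])[:,:,::-1])
```

```text
5.05 [ 0.48138075 -0.02006181  0.03002539] -21.638758417290443 [-0.3 -0.7 -0.7]
{"grip":1,"tx":-0.011,"ty":0.005,"tz":-0.000,"turn":-0.031},{"grip":1,"tx":-0.022,"ty":0.011,"tz":-0.000,"turn":-0.064},{"grip":1,"tx":-0.033,"ty":0.016,"tz":-0.000,"turn":-0.098},{"grip":1,"tx":-0.044,"ty":0.022,"tz":-0.000,"turn":-0.131},{"grip":1,"tx":-0.055,"ty":0.029,"tz":-0.000,"turn":-0.164},{"grip":1,"tx":-0.066,"ty":0.035,"tz":-0.000,"turn":-0.198},{"grip":1,"tx":-0.076,"ty":0.043,"tz":-0.000,"turn":-0.231},{"grip":1,"tx":-0.087,"ty":0.050,"tz":-0.000,"turn":-0.264},{"grip":1,"tx":-0.097,"ty":0.058,"tz":-0.000,"turn":-0.298},{"grip":1,"tx":-0.106,"ty":0.066,"tz":-0.000,"turn":-0.331},{"grip":1,"tx":-0.116,"ty":0.075,"tz":-0.000,"turn":-0.364},{"grip":1,"tx":-0.124,"ty":0.084,"tz":-0.000,"turn":-0.398},{"grip":1,"tx":-0.133,"ty":0.093,"tz":-0.000,"turn":-0.431},{"grip":1,"tx":-0.142,"ty":0.102,"tz":-0.000,"turn":-0.464},{"grip":1,"tx":-0.150,"ty":0.112,"tz":-0.000,"turn":-0.498},{"grip":1,"tx":-0.157,"ty":0.122,"tz":-0.000,"turn":-0.531},{"grip":1,"tx":-0.165,"ty":0.132,"tz":-0.000,"turn":-0.564}
```

View pics/m2.png

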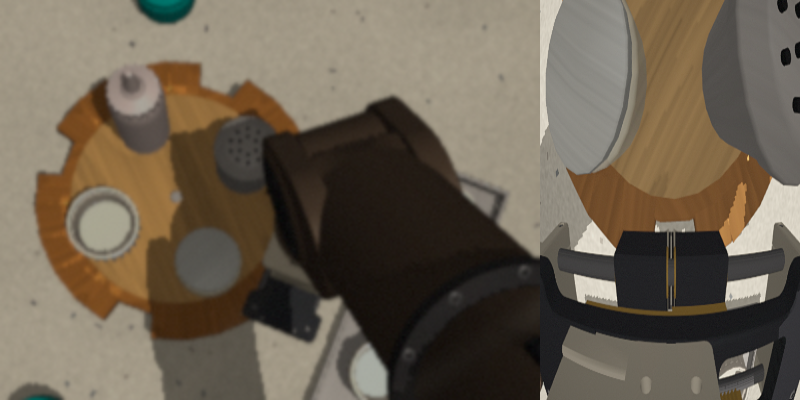

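The deck turned about 28° with everything still in place, and the fingers are seated in the notch. Continuing.

>>> {"op": "drive_tool", "data": {
  "increments": [
    {"grip": 1, "tx": -0.011, "ty": 0.005, "tz": 0, "turn": -0.031},
    {"grip": 1, "tx": -0.022, "ty": 0.011, "tz": 0, "turn": -0.064},
    {"grip": 1, "tx": -0.033, "ty": 0.016, "tz": 0, "turn": -0.098},
    {"grip": 1, "tx": -0.044, "ty": 0.022, "tz": 0, "turn": -0.131},
    {"grip": 1, "tx": -0.055, "ty": 0.029, "tz": 0, "turn": -0.164},
    {"grip": 1, "tx": -0.066, "ty": 0.035, "tz": 0, "turn": -0.198},
    {"grip": 1, "tx": -0.076, "ty": 0.043, "tz": 0, "turn": -0.231},
    {"grip": 1, "tx": -0.087, "ty": 0.05, "tz": 0, "turn": -0.264},
    {"grip": 1, "tx": -0.097, "ty": 0.058, "tz": 0, "turn": -0.298},
    {"grip": 1, "tx": -0.106, "ty": 0.066, "tz": 0, "turn": -0.331},
    {"grip": 1, "tx": -0.116, "ty": 0.075, "tz": 0, "turn": -0.364},
    {"grip": 1, "tx": -0.124, "ty": 0.084, "tz": 0, "turn": -0.398},
    {"grip": 1, "tx": -0.133, "ty": 0.093, "tz": 0, "turn": -0.431},
    {"grip": 1, "tx": -0.142, "ty": 0.102, "tz": 0, "turn": -0.464},
    {"grip": 1, "tx": -0.15, "ty": 0.112, "tz": 0, "turn": -0.498},
    {"grip": 1, "tx": -0.157, "ty": 0.122, "tz": 0, "turn": -0.531},
    {"grip": 1, "tx": -0.165, "ty": 0.132, "tz": 0, "turn": -0.564}
  ]
}}

```text
clock: 6.85
position: [0.415, 0.0331, 0.0301]
ee_rot: [2.999, 0.933, -0.001]
force: [0.7, 0.5, 0.2]
width: 0.005
```

Run:
```python
from h import *
stroke(-145.5,-169.5,2)
print(observe()['joints'].round(2))
```

```text
6.85 [0.41497232 0.03310805 0.03007541] -55.45323298480642 [0.7 0.5 0.2]
{"grip":1,"tx":-0.006,"ty":0.010,"tz":-0.000,"turn":-0.034},{"grip":1,"tx":-0.012,"ty":0.021,"tz":-0.000,"turn":-0.067},{"grip":1,"tx":-0.018,"ty":0.032,"tz":-0.000,"turn":-0.101},{"grip":1,"tx":-0.024,"ty":0.043,"tz":-0.000,"turn":-0.134},{"grip":1,"tx":-0.030,"ty":0.054,"tz":-0.000,"turn":-0.167},{"grip":1,"tx":-0.035,"ty":0.066,"tz":-0.000,"turn":-0.201},{"grip":1,"tx":-0.040,"ty":0.078,"tz":-0.000,"turn":-0.234},{"grip":1,"tx":-0.044,"ty":0.090,"tz":-0.000,"turn":-0.267},{"grip":1,"tx":-0.048,"ty":0.102,"tz":-0.000,"turn":-0.301},{"grip":1,"tx":-0.051,"ty":0.114,"tz":-0.000,"turn":-0.334},{"grip":1,"tx":-0.054,"ty":0.126,"tz":-0.000,"turn":-0.367},{"grip":1,"tx":-0.056,"ty":0.139,"tz":-0.000,"turn":-0.401}
[-0.1   0.42 -0.14  2.26  0.13  0.47 -1.31]
```

>>> {"op": "drive_tool", "data": {
  "increments": [
    {"grip": 1, "tx": -0.006, "ty": 0.01, "tz": 0, "turn": -0.034},
    {"grip": 1, "tx": -0.012, "ty": 0.021, "tz": 0, "turn": -0.067},
    {"grip": 1, "tx": -0.018, "ty": 0.032, "tz": 0, "turn": -0.101},
    {"grip": 1, "tx": -0.024, "ty": 0.043, "tz": 0, "turn": -0.134},
    {"grip": 1, "tx": -0.03, "ty": 0.054, "tz": 0, "turn": -0.167},
    {"grip": 1, "tx": -0.035, "ty": 0.066, "tz": 0, "turn": -0.201},
    {"grip": 1, "tx": -0.04, "ty": 0.078, "tz": 0, "turn": -0.234},
    {"grip": 1, "tx": -0.044, "ty": 0.09, "tz": 0, "turn": -0.267},
    {"grip": 1, "tx": -0.048, "ty": 0.102, "tz": 0, "turn": -0.301},
    {"grip": 1, "tx": -0.051, "ty": 0.114, "tz": 0, "turn": -0.334},
    {"grip": 1, "tx": -0.051, "ty": 0.113, "tz": 0, "turn": -0.334},
    {"grip": 1, "tx": -0.05, "ty": 0.107, "tz": 0, "turn": -0.317},
    {"grip": 1, "tx": -0.05, "ty": 0.107, "tz": 0.05, "turn": -0.317},
    {"grip": 1, "tx": -0.05, "ty": 0.107, "tz": 0.1, "turn": -0.317},
    {"grip": 1, "tx": -0.05, "ty": 0.107, "tz": 0.2, "turn": -0.317},
    {"grip": 1, "tx": -0.05, "ty": 0.107, "tz": 0.25, "turn": -0.317}
  ]
}}

```text
clock: 8.45
position: [0.3957, 0.0755, 0.1324]
ee_rot: [3.112, 0.426, 0.002]
force: [-0.4, 0.9, -0.5]
width: 0.005
```

Run:
```python
from h import *
s=observe();print(s['clock'],s['position'],yang(s),s['force'].round(1))
i=get_image("top");w=get_image("wrist")
cv2.imwrite("pics/top3.png",i[:,:,::-1])
cv2.imwrite("pics/m3.png",np.hstack([cv2.resize(i[90:290,160:430],(540,400)),cv2.resize(w,(260,400))])[:,:,::-1])
m=deckmask(i);th=np.radians(np.arange(0,360))
p=proj("top",np.c_[C[0]+.138*np.cos(th),C[1]+.138*np.sin(th),0*th+.05]).round().astype(int)
v=m[p[:,1],p[:,0]];print(np.flatnonzero(np.diff(np.r_[v[-1],v].astype(int))))
for p in(-150,-130,-110,-90,-76): print(p,goto(p,.18,.13))
```

```text
8.45 [0.39574502 0.07553173 0.13237987] -74.40270906998329 [-0.4  0.9 -0.5]
[  7  26  96 246 276 296 331 353]
-150 [-0.0444, -0.1272, -0.0064, 0.2403]
-130 [0.0561, -0.2469, -0.0064, 0.5736]
-110 [0.1914, -0.3251, -0.0064, 0.907]
-90 [0.3453, -0.3522, -0.0064, 1.2403]
-76 [0.4542, -0.3389, -0.0064, 1.4736]
```

View pics/m3.png

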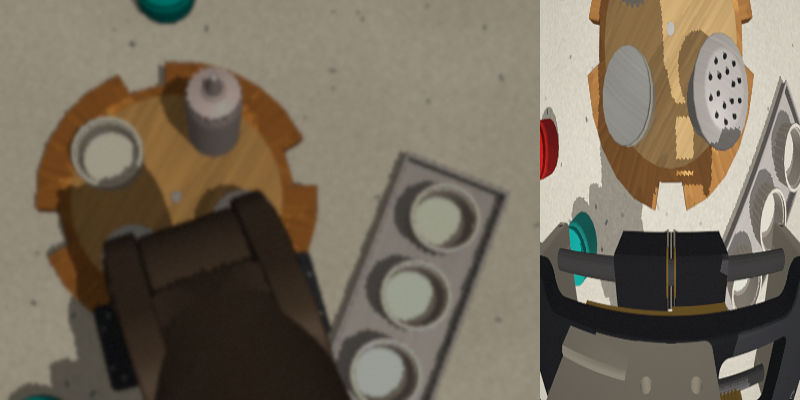

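Bottle now at about −29° and the next notch at about −74°. Going round outside the rim to that notch.

>>> {"op": "drive_tool", "data": {
  "increments": [
    {"grip": 1, "tx": -0.03, "ty": -0.06, "tz": 0, "turn": 0.1},
    {"grip": 1, "tx": -0.044, "ty": -0.127, "tz": 0, "turn": 0.2},
    {"grip": 1, "tx": 0, "ty": -0.19, "tz": 0, "turn": 0.32},
    {"grip": 1, "tx": 0.056, "ty": -0.247, "tz": 0, "turn": 0.45},
    {"grip": 1, "tx": 0.12, "ty": -0.29, "tz": 0, "turn": 0.57},
    {"grip": 1, "tx": 0.191, "ty": -0.325, "tz": 0, "turn": 0.7},
    {"grip": 1, "tx": 0.27, "ty": -0.35, "tz": 0, "turn": 0.82},
    {"grip": 1, "tx": 0.345, "ty": -0.352, "tz": 0, "turn": 0.94},
    {"grip": 1, "tx": 0.4, "ty": -0.352, "tz": 0, "turn": 1},
    {"grip": 1, "tx": 0.47, "ty": -0.35, "tz": 0, "turn": 1},
    {"grip": 1, "tx": 0.47, "ty": -0.35, "tz": 0, "turn": 1}
  ]
}}

```text
clock: 9.65
position: [0.5874, -0.0644, 0.1311]
ee_rot: [-2.48, -1.925, -0.007]
force: [-0.2, -0.4, -0.1]
width: 0.003
```

Run:
```python
from h import *
s=observe();print(s['clock'],s['position'],yang(s))
print(goto(-73.8,.19,.03),goto(-73.8,.145,.03))
```

```text
9.65 [ 0.58740899 -0.06439746  0.13113326] -14.364832188456656
[0.0015, -0.0076, -0.2528, 0.5094] [-0.0299, 0.1004, -0.2528, 0.5094]
```

>>> {"op": "drive_tool", "data": {
  "increments": [
    {"grip": 1, "tx": 0.002, "ty": -0.008, "tz": 0, "turn": 0.13},
    {"grip": 1, "tx": 0.002, "ty": -0.008, "tz": 0, "turn": 0.26},
    {"grip": 1, "tx": 0.002, "ty": -0.008, "tz": 0, "turn": 0.39},
    {"grip": 1, "tx": 0.002, "ty": -0.008, "tz": -0.08, "turn": 0.509},
    {"grip": 1, "tx": 0.002, "ty": -0.008, "tz": -0.17, "turn": 0.509},
    {"grip": 1, "tx": 0.002, "ty": -0.008, "tz": -0.253, "turn": 0.509},
    {"grip": 1, "tx": 0.002, "ty": -0.008, "tz": -0.253, "turn": 0.509},
    {"grip": 1, "tx": -0.005, "ty": 0.015, "tz": -0.253, "turn": 0.509},
    {"grip": 1, "tx": -0.011, "ty": 0.035, "tz": -0.253, "turn": 0.509},
    {"grip": 1, "tx": -0.018, "ty": 0.06, "tz": -0.253, "turn": 0.509},
    {"grip": 1, "tx": -0.024, "ty": 0.08, "tz": -0.253, "turn": 0.509},
    {"grip": 1, "tx": -0.03, "ty": 0.1, "tz": -0.253, "turn": 0.509},
    {"grip": 1, "tx": -0.03, "ty": 0.1, "tz": -0.253, "turn": 0.509}
  ]
}}

```text
clock: 10.95
position: [0.5753, -0.0224, 0.0305]
ee_rot: [-1.882, -2.512, -0.008]
force: [-0.4, -0.0, 0.9]
width: 0.006
```

Run:
```python
from h import *
stroke(-73.8,-113.8,2)
w=get_image("wrist");cv2.imwrite("pics/w4.png",w[:,:,::-1])
```

```text
10.95 [ 0.57528544 -0.02239332  0.03045115] 16.31158910507881 [-0.4 -0.   0.9]
{"grip":1,"tx":-0.012,"ty":-0.008,"tz":-0.001,"turn":-0.035},{"grip":1,"tx":-0.024,"ty":-0.011,"tz":-0.001,"turn":-0.069},{"grip":1,"tx":-0.036,"ty":-0.013,"tz":-0.001,"turn":-0.102},{"grip":1,"tx":-0.049,"ty":-0.015,"tz":-0.001,"turn":-0.135},{"grip":1,"tx":-0.062,"ty":-0.017,"tz":-0.001,"turn":-0.169},{"grip":1,"tx":-0.074,"ty":-0.018,"tz":-0.001,"turn":-0.202},{"grip":1,"tx":-0.087,"ty":-0.019,"tz":-0.001,"turn":-0.235},{"grip":1,"tx":-0.099,"ty":-0.019,"tz":-0.001,"turn":-0.269},{"grip":1,"tx":-0.112,"ty":-0.019,"tz":-0.001,"turn":-0.302},{"grip":1,"tx":-0.125,"ty":-0.018,"tz":-0.001,"turn":-0.335},{"grip":1,"tx":-0.137,"ty":-0.017,"tz":-0.001,"turn":-0.368},{"grip":1,"tx":-0.150,"ty":-0.016,"tz":-0.001,"turn":-0.402},{"grip":1,"tx":-0.162,"ty":-0.014,"tz":-0.001,"turn":-0.435},{"grip":1,"tx":-0.175,"ty":-0.011,"tz":-0.001,"turn":-0.469},{"grip":1,"tx":-0.187,"ty":-0.009,"tz":-0.001,"turn":-0.502},{"grip":1,"tx":-0.199,"ty":-0.005,"tz":-0.001,"turn":-0.535},{"grip":1,"tx":-0.211,"ty":-0.002,"tz":-0.001,"turn":-0.569},{"grip":1,"tx":-0.224,"ty":0.002,"tz":-0.001,"turn":-0.602},{"grip":1,"tx":-0.235,"ty":0.007,"tz":-0.001,"turn":-0.635},{"grip":1,"tx":-0.247,"ty":0.012,"tz":-0.001,"turn":-0.668}
```

View pics/w4.png

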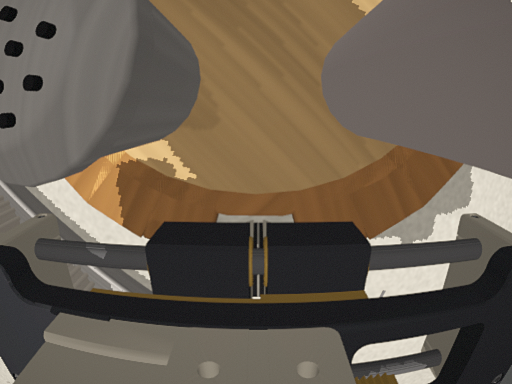

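The fingers (258,250) are seated in the notch (255,217), with the shaker to the left and the bottle to the right, both clear. Pushing the first 40°.

>>> {"op": "drive_tool", "data": {
  "increments": [
    {"grip": 1, "tx": -0.006, "ty": -0.003, "tz": -0.001, "turn": -0.017},
    {"grip": 1, "tx": -0.012, "ty": -0.008, "tz": -0.001, "turn": -0.035},
    {"grip": 1, "tx": -0.024, "ty": -0.011, "tz": -0.001, "turn": -0.069},
    {"grip": 1, "tx": -0.036, "ty": -0.013, "tz": -0.001, "turn": -0.102},
    {"grip": 1, "tx": -0.049, "ty": -0.015, "tz": -0.001, "turn": -0.135},
    {"grip": 1, "tx": -0.062, "ty": -0.017, "tz": -0.001, "turn": -0.169},
    {"grip": 1, "tx": -0.074, "ty": -0.018, "tz": -0.001, "turn": -0.202},
    {"grip": 1, "tx": -0.087, "ty": -0.019, "tz": -0.001, "turn": -0.235},
    {"grip": 1, "tx": -0.099, "ty": -0.019, "tz": -0.001, "turn": -0.269},
    {"grip": 1, "tx": -0.112, "ty": -0.019, "tz": -0.001, "turn": -0.302},
    {"grip": 1, "tx": -0.125, "ty": -0.018, "tz": -0.001, "turn": -0.335},
    {"grip": 1, "tx": -0.137, "ty": -0.017, "tz": -0.001, "turn": -0.368},
    {"grip": 1, "tx": -0.15, "ty": -0.016, "tz": -0.001, "turn": -0.402},
    {"grip": 1, "tx": -0.162, "ty": -0.014, "tz": -0.001, "turn": -0.435},
    {"grip": 1, "tx": -0.175, "ty": -0.011, "tz": -0.001, "turn": -0.469},
    {"grip": 1, "tx": -0.187, "ty": -0.009, "tz": -0.001, "turn": -0.502},
    {"grip": 1, "tx": -0.199, "ty": -0.005, "tz": -0.001, "turn": -0.535},
    {"grip": 1, "tx": -0.211, "ty": -0.002, "tz": -0.001, "turn": -0.569},
    {"grip": 1, "tx": -0.224, "ty": 0.002, "tz": -0.001, "turn": -0.602},
    {"grip": 1, "tx": -0.235, "ty": 0.007, "tz": -0.001, "turn": -0.635}
  ]
}}

```text
clock: 13.0
position: [0.481, -0.0205, 0.0299]
ee_rot: [-2.603, -1.756, -0.008]
force: [-0.3, -0.8, 0.0]
width: 0.007
```

Run:
```python
from h import *
stroke(-112,-152,2)
```

```text
13.0 [ 0.48098424 -0.02054757  0.02989923] -21.998873057196374 [-0.3 -0.8  0. ]
{"grip":1,"tx":-0.012,"ty":0.008,"tz":0.000,"turn":-0.033},{"grip":1,"tx":-0.024,"ty":0.013,"tz":0.000,"turn":-0.067},{"grip":1,"tx":-0.035,"ty":0.019,"tz":0.000,"turn":-0.100},{"grip":1,"tx":-0.046,"ty":0.025,"tz":0.000,"turn":-0.133},{"grip":1,"tx":-0.057,"ty":0.032,"tz":0.000,"turn":-0.167},{"grip":1,"tx":-0.068,"ty":0.038,"tz":0.000,"turn":-0.200},{"grip":1,"tx":-0.078,"ty":0.046,"tz":0.000,"turn":-0.233},{"grip":1,"tx":-0.088,"ty":0.053,"tz":0.000,"turn":-0.267},{"grip":1,"tx":-0.098,"ty":0.061,"tz":0.000,"turn":-0.300},{"grip":1,"tx":-0.107,"ty":0.070,"tz":0.000,"turn":-0.333},{"grip":1,"tx":-0.117,"ty":0.078,"tz":0.000,"turn":-0.367},{"grip":1,"tx":-0.126,"ty":0.087,"tz":0.000,"turn":-0.400},{"grip":1,"tx":-0.134,"ty":0.096,"tz":0.000,"turn":-0.433},{"grip":1,"tx":-0.143,"ty":0.106,"tz":0.000,"turn":-0.467},{"grip":1,"tx":-0.151,"ty":0.116,"tz":0.000,"turn":-0.500},{"grip":1,"tx":-0.158,"ty":0.126,"tz":0.000,"turn":-0.533},{"grip":1,"tx":-0.166,"ty":0.136,"tz":0.000,"turn":-0.567},{"grip":1,"tx":-0.172,"ty":0.147,"tz":0.000,"turn":-0.600},{"grip":1,"tx":-0.179,"ty":0.158,"tz":0.000,"turn":-0.633},{"grip":1,"tx":-0.185,"ty":0.169,"tz":0.000,"turn":-0.667}
```

>>> {"op": "drive_tool", "data": {
  "increments": [
    {"grip": 1, "tx": -0.012, "ty": 0.008, "tz": 0, "turn": -0.033},
    {"grip": 1, "tx": -0.024, "ty": 0.013, "tz": 0, "turn": -0.067},
    {"grip": 1, "tx": -0.035, "ty": 0.019, "tz": 0, "turn": -0.1},
    {"grip": 1, "tx": -0.046, "ty": 0.025, "tz": 0, "turn": -0.133},
    {"grip": 1, "tx": -0.057, "ty": 0.032, "tz": 0, "turn": -0.167},
    {"grip": 1, "tx": -0.068, "ty": 0.038, "tz": 0, "turn": -0.2},
    {"grip": 1, "tx": -0.078, "ty": 0.046, "tz": 0, "turn": -0.233},
    {"grip": 1, "tx": -0.088, "ty": 0.053, "tz": 0, "turn": -0.267},
    {"grip": 1, "tx": -0.098, "ty": 0.061, "tz": 0, "turn": -0.3},
    {"grip": 1, "tx": -0.107, "ty": 0.07, "tz": 0, "turn": -0.333},
    {"grip": 1, "tx": -0.117, "ty": 0.078, "tz": 0, "turn": -0.367},
    {"grip": 1, "tx": -0.126, "ty": 0.087, "tz": 0, "turn": -0.4},
    {"grip": 1, "tx": -0.134, "ty": 0.096, "tz": 0, "turn": -0.433},
    {"grip": 1, "tx": -0.143, "ty": 0.106, "tz": 0, "turn": -0.467},
    {"grip": 1, "tx": -0.151, "ty": 0.116, "tz": 0, "turn": -0.5},
    {"grip": 1, "tx": -0.158, "ty": 0.126, "tz": 0, "turn": -0.533},
    {"grip": 1, "tx": -0.166, "ty": 0.136, "tz": 0, "turn": -0.567},
    {"grip": 1, "tx": -0.172, "ty": 0.147, "tz": 0, "turn": -0.6},
    {"grip": 1, "tx": -0.179, "ty": 0.158, "tz": 0, "turn": -0.633},
    {"grip": 1, "tx": -0.185, "ty": 0.169, "tz": 0, "turn": -0.667}
  ]
}}

```text
clock: 15.0
position: [0.4065, 0.0473, 0.0299]
ee_rot: [3.049, 0.755, 0.008]
force: [-0.7, -1.3, 0.3]
width: 0.008
```

```bash
cat >> h.py <<'E'
def edges(i,c=C):
    "notch edge angles (subpixel red/brown profile) at r=.138 on the deck top"
    h=cv2.cvtColor(i,cv2.COLOR_RGB2HSV)[...,1].astype(np.float32)
    th=np.radians(np.arange(0,360,.5));p=proj("top",np.c_[c[0]+.138*np.cos(th),c[1]+.138*np.sin(th),0*th+.05]).astype(np.float32)
    v=cv2.remap(h,p[:,0],p[:,1],1)[:,0] if p.ndim==2 else 0
    b=(v>110).astype(int);e=np.flatnonzero(np.diff(np.r_[b[-1],b]));return [(round(k*.5,1),'+' if b[k] else '-') for k in e]
E
python3 - <<'E'
from h import *
s=observe();print(s['clock'],s['position'],yang(s),s['force'].round(1))
i=get_image("top");w=get_image("wrist");sc=get_image("scene")
cv2.imwrite("pics/top5.png",i[:,:,::-1])
i0=cv2.imread("pics/top0.png")[:,:,::-1].copy()
print(edges(i0));print(edges(i))
cv2.imwrite("pics/m5.png",np.hstack([cv2.resize(i[90:320,160:430],(470,400),interpolation=cv2.INTER_CUBIC),cv2.resize(w,(320,400))])[:,:,::-1])
E
```

```text
15.0 [0.40647291 0.04725451 0.02991626] -62.18114346285568 [-0.7 -1.3  0.3]
[(np.float64(18.0), '+'), (np.float64(32.0), '-'), (np.float64(54.5), '+'), (np.float64(88.5), '-'), (np.float64(107.0), '+'), (np.float64(178.5), '-'), (np.float64(197.0), '+'), (np.float64(268.0), '-'), (np.float64(287.0), '+'), (np.float64(359.0), '-')]
[(np.float64(21.0), '-'), (np.float64(40.0), '+'), (np.float64(111.0), '-'), (np.float64(130.0), '+'), (np.float64(166.5), '-'), (np.float64(183.0), '+'), (np.float64(184.0), '-'), (np.float64(186.5), '+'), (np.float64(188.0), '-'), (np.float64(189.5), '+'), (np.float64(194.0), '-'), (np.float64(194.5), '+'), (np.float64(196.0), '-'), (np.float64(197.0), '+'), (np.float64(198.5), '-'), (np.float64(199.0), '+'), (np.float64(201.0), '-'), (np.float64(202.0), '+'), (np.float64(203.0), '-'), (np.float64(203.5), '+'), (np.float64(205.5), '-'), (np.float64(207.5), '+'), (np.float64(209.5), '-'), (np.float64(211.5), '+'), (np.float64(212.5), '-'), (np.float64(213.5), '+'), (np.float64(214.5), '-'), (np.float64(216.0), '+'), (np.float64(220.0), '-'), (np.float64(221.0), '+'), (np.float64(222.0), '-'), (np.float64(224.0), '+'), (np.float64(227.5), '-'), (np.float64(234.5), '+'), (np.float64(235.0), '-'), (np.float64(236.0), '+'), (np.float64(237.5), '-'), (np.float64(238.5), '+'), (np.float64(239.5), '-'), (np.float64(240.5), '+'), (np.float64(241.0), '-'), (np.float64(245.0), '+'), (np.float64(247.0), '-'), (np.float64(248.0), '+'), (np.float64(250.0), '-'), (np.float64(251.0), '+'), (np.float64(251.5), '-'), (np.float64(253.0), '+'), (np.float64(254.5), '-'), (np.float64(255.5), '+'), (np.float64(257.5), '-'), (np.float64(258.5), '+'), (np.float64(260.0), '-'), (np.float64(260.5), '+'), (np.float64(290.5), '-'), (np.float64(309.5), '+')]
```

View pics/m5.png

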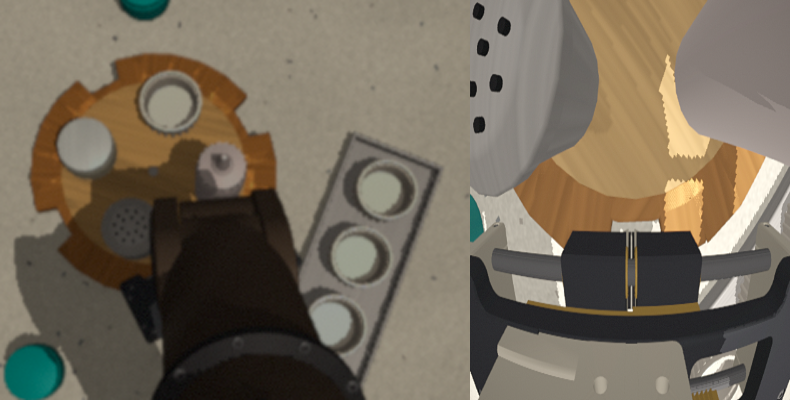

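Run:
```python
from h import *
stroke(-152.2,-159.2,1)
print("back/up",goto(-157.7,.146,.03))
```

```text
15.15 [0.40659675 0.04737626 0.02990671] -61.979411542664394 [-0.   0.2 -0.1]
{"grip":1,"tx":-0.003,"ty":0.006,"tz":0.000,"turn":-0.020},{"grip":1,"tx":-0.005,"ty":0.011,"tz":0.000,"turn":-0.037},{"grip":1,"tx":-0.008,"ty":0.017,"tz":0.000,"turn":-0.054},{"grip":1,"tx":-0.011,"ty":0.023,"tz":0.000,"turn":-0.070},{"grip":1,"tx":-0.013,"ty":0.029,"tz":0.000,"turn":-0.087},{"grip":1,"tx":-0.016,"ty":0.034,"tz":0.000,"turn":-0.104},{"grip":1,"tx":-0.018,"ty":0.040,"tz":0.000,"turn":-0.120}
back/up [-0.0167, 0.0306, 0.0002, -0.0953]
```

>>> {"op": "drive_tool", "data": {
  "increments": [
    {"grip": 1, "tx": -0.003, "ty": 0.006, "tz": 0, "turn": -0.02},
    {"grip": 1, "tx": -0.005, "ty": 0.011, "tz": 0, "turn": -0.037},
    {"grip": 1, "tx": -0.008, "ty": 0.017, "tz": 0, "turn": -0.054},
    {"grip": 1, "tx": -0.011, "ty": 0.023, "tz": 0, "turn": -0.07},
    {"grip": 1, "tx": -0.013, "ty": 0.029, "tz": 0, "turn": -0.087},
    {"grip": 1, "tx": -0.016, "ty": 0.034, "tz": 0, "turn": -0.104},
    {"grip": 1, "tx": -0.018, "ty": 0.04, "tz": 0, "turn": -0.12},
    {"grip": 1, "tx": -0.018, "ty": 0.04, "tz": 0, "turn": -0.12},
    {"grip": 1, "tx": -0.0165, "ty": 0.031, "tz": 0, "turn": -0.1},
    {"grip": 1, "tx": -0.0165, "ty": 0.031, "tz": 0, "turn": -0.1},
    {"grip": 1, "tx": -0.0165, "ty": 0.031, "tz": 0.05, "turn": -0.1},
    {"grip": 1, "tx": -0.0165, "ty": 0.031, "tz": 0.12, "turn": -0.1},
    {"grip": 1, "tx": -0.0165, "ty": 0.031, "tz": 0.2, "turn": -0.1},
    {"grip": 1, "tx": -0.0165, "ty": 0.031, "tz": 0.3, "turn": -0.1},
    {"grip": 1, "tx": -0.0165, "ty": 0.031, "tz": 0.4, "turn": -0.1},
    {"grip": 1, "tx": -0.0165, "ty": 0.031, "tz": 0.5, "turn": -0.1},
    {"grip": 1, "tx": -0.0165, "ty": 0.031, "tz": 0.6, "turn": -0.1},
    {"grip": 1, "tx": -0.0165, "ty": 0.031, "tz": 0.7, "turn": -0.1},
    {"grip": 1, "tx": -0.0165, "ty": 0.031, "tz": 0.75, "turn": -0.1}
  ]
}}

```text
clock: 17.05
position: [0.4008, 0.0597, 0.3332]
ee_rot: [-3.084, -0.599, -0.014]
force: [1.8, 0.4, -1.2]
width: 0.004
```

>>> {"op": "drive_tool", "data": {
  "increments": [
    {"grip": 1, "tx": 0, "ty": -0.1, "tz": 0, "turn": 0},
    {"grip": 1, "tx": -0.02, "ty": -0.2, "tz": 0, "turn": 0},
    {"grip": 1, "tx": -0.06, "ty": -0.3, "tz": 0, "turn": 0},
    {"grip": 1, "tx": -0.1, "ty": -0.4, "tz": 0, "turn": 0},
    {"grip": 1, "tx": -0.15, "ty": -0.5, "tz": 0, "turn": 0},
    {"grip": 1, "tx": -0.2, "ty": -0.6, "tz": 0, "turn": 0},
    {"grip": 1, "tx": -0.25, "ty": -0.7, "tz": 0, "turn": 0},
    {"grip": 1, "tx": -0.3, "ty": -0.8, "tz": 0, "turn": 0},
    {"grip": 1, "tx": -0.4, "ty": -0.95, "tz": 0, "turn": 0},
    {"grip": 1, "tx": -0.5, "ty": -1, "tz": 0, "turn": 0},
    {"grip": 1, "tx": -0.5, "ty": -1, "tz": 0, "turn": 0},
    {"grip": 1, "tx": -0.5, "ty": -1, "tz": 0, "turn": 0},
    {"grip": 1, "tx": -0.5, "ty": -1, "tz": 0, "turn": 0}
  ]
}}

```text
clock: 18.35
position: [0.201, -0.34, 0.3332]
ee_rot: [-3.083, -0.599, -0.015]
force: [0.6, 0.2, 0.8]
width: 0.009
```

Run:
```python
from h import *
s=observe();print(s['clock'],s['position'],yang(s),s['force'].round(1))
i=get_image("top");sc=get_image("scene")
cv2.imwrite("pics/top6.png",i[:,:,::-1])
print([(float(a),b) for a,b in edges(i)])
a=cv2.resize(i[90:320,160:430],(470,400),interpolation=cv2.INTER_CUBIC)
cv2.imwrite("pics/m6.png",np.hstack([a,cv2.resize(sc[90:300,170:350],(330,400))])[:,:,::-1])
```

```text
18.35 [ 0.20098326 -0.33996019  0.33318355] -68.00771305317306 [0.6 0.2 0.8]
[(13.5, '-'), (32.5, '+'), (103.5, '-'), (122.0, '+'), (193.0, '-'), (212.0, '+'), (283.0, '-'), (302.0, '+')]
```

View pics/m6.png

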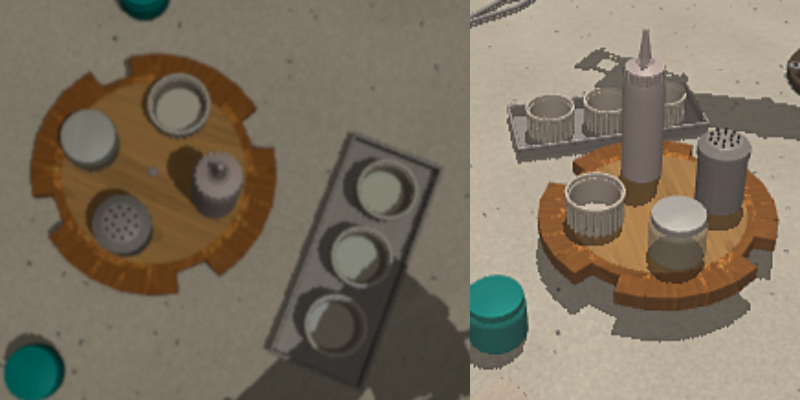

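Deck now puts the bottle at −112.3°. I'll cross-check the pan direction and the bottle itself with sharper measurements.

Run:
```python
from h import *
def ang(x,c): d=x-c;return np.degrees(np.arctan2(d[1],d[0])).round(2),np.hypot(*d).round(4)
f=lambda x,y:(160+x*270/470,90+y*230/400)
for n in("top0","top6"):
    im=cv2.cvtColor(cv2.imread(f"pics/{n}.png"),cv2.COLOR_BGR2RGB)
    g=cv2.GaussianBlur(cv2.resize(im[150:320,300:420],None,fx=4,fy=4,interpolation=2)[...,1],(0,0),2)
    h=cv2.HoughCircles(g,cv2.HOUGH_GRADIENT,1.5,110,param1=60,param2=20,minRadius=60,maxRadius=82)
    if h is not None:
        q=h[0][:3];w=cast("top",np.c_[300+(q[:,0]-1.5)/4,150+(q[:,1]-1.5)/4],.045)[:,:2];o=w[w[:,0].argsort()]
        print(n,q.round(),o.round(4),"mid",ang(o[1],C),"mean",ang(o.mean(0),C),"row normal",np.degrees(np.arctan2(*(o[2]-o[0])[::-1]))-90)
for c in(C,np.array([.5359,.1149])):
    print("bottle tip",ang(cast("top",f(217,161),.25)[0,:2],c),"shaker",ang(cast("top",f(120,222),.143)[0,:2],c),"jar",ang(cast("top",f(88,137),.111)[0,:2],c),"dish",ang(cast("top",f(178,104),.092)[0,:2],c))
    K=np.array([cast("top",f(*p),.02)[0,:2] for p in((350,134),(439,167),(358,387),(266,350))])
    print("pan",K.mean(0),ang(K.mean(0),c),"long edges normal",[float(np.degrees(np.arctan2(*(a-b)[::-1])).round(2)-90) for a,b in((K[0],K[3]),(K[1],K[2]))])
```

```text
top0 [[269. 346.  68.]
 [208. 503.  67.]
 [332. 194.  71.]] [[ 0.3565 -0.1007]
 [ 0.4377 -0.1341]
 [ 0.5177 -0.169 ]] mid (np.float64(-111.34), np.float64(0.2675)) mean (np.float64(-111.37), np.float64(0.2681)) row normal -112.96541861986924
top6 [[329. 194.  69.]
 [209. 506.  71.]
 [271. 349.  70.]] [[ 0.355  -0.1015]
 [ 0.4361 -0.1348]
 [ 0.5177 -0.1675]] mid (np.float64(-111.59), np.float64(0.2687)) mean (np.float64(-111.58), np.float64(0.2684)) row normal -112.08124018406619
bottle tip (np.float64(-109.45), np.float64(0.075)) shaker (np.float64(157.04), np.float64(0.0796)) jar (np.float64(68.68), np.float64(0.078)) dish (np.float64(-22.31), np.float64(0.0791))
pan [ 0.43571078 -0.13137965] (np.float64(-111.95), np.float64(0.2656)) long edges normal [-111.75, -111.68]
bottle tip (np.float64(-110.12), np.float64(0.0753)) shaker (np.float64(157.22), np.float64(0.0805)) jar (np.float64(69.33), np.float64(0.0778)) dish (np.float64(-22.49), np.float64(0.0783))
pan [ 0.43571078 -0.13137965] (np.float64(-112.14), np.float64(0.2659)) long edges normal [-111.75, -111.68]
```

```bash
python3 -c "
from cell import *
print(sign_off())"
```

```text
the job is handed in; nothing more can be done
None
```

I turned the carousel about 165° clockwise, and the tall squeeze bottle now faces the middle ramekin. I made two slow strokes (about 20°/s) with the closed fingertips in the rim notches, then lifted clear, moved the arm aside and handed the job in at about 18.5 s.

**Last checks:**

| Check | Measured direction |
|---|---|
| Bottle, from the deck's notches | −112.3° |
| Pan and middle ramekin | −111.3° to −112.1° |
| Bottle, from its nozzle tip picked by hand (rougher) | about −110° |

- **Disagreement:** the notch and nozzle readings for the bottle differ by about 2°. I trusted the notches, so I made no correction.
- **Other things on the deck:** the shaker, dish and jar all stand upright, 78–80 mm from the axis and within about 1.5° of their places.
- **Pan:** any movement was within the measuring error of about 2 mm.
- **Forces:** no reading taken at the end of a move was above about 2.5 N. I did not see the forces during the moves.

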